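# Load the last sugar lump into the sprung sugar box with the tongs

## Robot

A 7-joint arm with a two-finger parallel gripper is mounted at the origin on the work surface. World frame = base frame: x ahead of the robot, y to its left, z up, the work surface at z = 0. Lengths are in mm, angles in rad, forces in N, time in s.
With the tool pointing down it reaches from about 400 to 875 mm from the base axis. Payload 6.5 kg.
Tool frame: the origin (TCP) lies at the very end of the fingers, on their centre line; the grasp point (between the pads) lies 19 mm behind it; z points along the fingers, y is the direction in which the jaws open and shut (so a half turn about z gives the same grasp; the last joint's range is limited). The gripper opens to 88 mm and grips with 3 to 60 N. Pads are 18 mm wide; open, the fingers measure 123 mm over their backs; the gripper's body (75 mm by 187 mm) begins 45 mm behind the grasp point.
Start: joints at [-1.327, 0.536, -0.004, 1.538, 0.003, 1.067, -0.071], TCP at [198.159, 619.05, 238.716] pointing down, gripper open.
Joint ranges: [-2.7, 2.7], [-0.37, 2.16], [-1.27, 1.26], [0.24, 2.4], [-1.31, 4.45], [0.19, 1.91], [-2.76, 2.76]. Speed limits (rad/s): [2.39, 2.39, 3.14, 3.14, 3.14, 3.14, 3.14].

## Interface

Orientations are given as a unit quaternion [x, y, z, w].
In Python, from workcell import get_obs, grab_frame, hand_in gives the robot as it stands. The module is installed in compiled form; this text tells all that it offers.
- The arm moves only by the tool carry_out, never from a script. Its arguments are lists of equal length, an entry for each row: "grip": the finger opening in m, from 0 to 0.0881; "offset": the shift along the tool's x, y, z in m, a list of three; "delta_rot": the turn, a rotation vector about the tool's x, y, z in degrees, a list of three. A call has 1 to 20 rows; each row is the pose to reach, as a shift and turn from the pose commanded when the call began, along the tool's axes at that moment; what a row does not reach only later rows make up. A row lasts 1/8 s, in which the tool goes at most 62.5 mm and 10.7 degrees, less where a joint would pass 70% of its speed; a pose out of reach is approached as far as the arm can. A call with a gripper value outside its range is refused whole. The fingers move at their own pace and stop on an object; "newtons" is the grip in N (left out, the last holds). Time passes only in rows, so rows that repeat a pose let the fingers close. It gives the time, the measured TCP pose, the force and the opening at its end, in the units of the state.
- get_obs(): the state, without advancing time (a new reading comes with each control period).
- grab_frame(name): name is "side" or "top"; returns a dict with "pixels" (384x512x3 uint8, red, green, blue), "fx", "fy", "cx", "cy" (pixels), "T" (4x4, takes a point from camera to world coordinates). Camera axes: x right, y up, looking along -z (the intrinsics and any distortion apply to the point x, -y, -z); pixel columns grow to the right and rows downward; lengths in mm; the calibration is good to about 2 mm. A picture is of the moment at which its call begins. There is no depth.
- hand_in(): hands the job in, once; it reports no verdict.
The state is a dict: "clock": time; "joint_pos": joint angles; "qd": joint speeds; "effort": joint torques, N m; "tool_pos": TCP position; "ee_rot": TCP orientation; "force": force on the tool from outside, world axes, zero at the start; "wrist_torque": the same for the moment, N m; "gripper_width": finger opening in mm.
Only numpy, scipy, OpenCV 4.12 (cv2) and the standard library are available. Lean on these libraries where they do the work, as an engineer would, in place of code of your own. Each camera call takes 0.05 s, during which the arm holds its last target. There are 200 camera calls.

## Task

Using the sugar tongs, pick the brown sugar lump off its little white stand and slide it into the channel of the frosted sugar box, pressing it gently but firmly against the row of lumps already there so that the sprung row gives a little; then let go of it there, snug against the row, and lay the tongs back on their blue rest. Do not touch sugar with the gripper's fingers, do not crush it, and leave the sugar bowl and the timer alone.

Things in the scene. Friction and masses are not known exactly. Their poses are not given: they have to be found in the camera images.
- tongs: Sprung steel sugar tongs lying flat, 160 mm long, 70 g, orange jaws. Origin: midway between the gripping flats, on the underside; +x to the jaws, z up; pivot at x = -75 mm. Grip across y on the flats (x -22 to 22, z 0 to 18 mm) and keep hold: 52 mm over their outsides when open. The spring pushes the flats apart with 6 N open, 10 N squeezed to 44 mm
- jaws (a point): Where the centre of a held lump sits: tongs x = 79 mm, mid-height of the jaws, 11 mm above the tongs' underside. Jaws: x = 62 to 84 mm, z = 6 to 16 mm, 5 mm thick; arms behind them have their underside at z = 5 mm. Gap 36 mm open, 30 mm with the flats at 49 mm, 20 mm (shut on the lump) at 44 mm. Shoulders at x = 68 mm stop the lump's back; its front stands 6 mm ahead of the jaws
- rest: Fixed blue ceramic tongs rest: cross-bars 14 mm high at x = -52 and 19 mm high at x = 50 mm (12 mm thick, 62 and 70 mm across), joined by a spine 16 mm wide, 6 mm high. Origin on the table midway. The tongs lie on it with their origin 14 mm above the rest's origin, x axes agreeing, jaws beyond the higher bar
- stand: Fixed white ceramic stand, 64 mm across, 12 mm high. Origin: centre of its underside, on the table
- lump: Brown sugar lump, 22 mm long (x), 20 mm wide (y), 22 mm high, 14 g. Origin: centre of its underside. It starts on the stand
- box: Fixed frosted sugar box, 155 mm long, 104 mm wide, walls 38 mm high, open on top and in front, flap folded back. Origin on the table under the middle of the open front edge; +x runs into the box. Floor 12 mm up; along its middle a channel 25 mm wide between rails 5 mm high, from x = 22 mm inwards; flared mouth, 38 mm wide, from x = 6 mm
- row (a joint): Three brown lumps (20 mm wide, 22 high) in the box's channel slide as one row along +x on a spring. Value: m pressed back from rest, 0 to 0.008 (hard stop); 1.8 N at touch, then 1.8 N per mm. 2 to 4 mm is right; over 12 N crushes sugar. The row's front face rests anywhere from x = 40 to 58 mm in the box, differing each time and not measured: see or feel it
- sugar_bowl: white lidded ceramic sugar bowl, 106 mm across, 100 mm high; bystander. Origin: centre of its underside
- timer: round steel kitchen timer with a dial, 74 mm across, 46 mm high; bystander. Origin: centre of its underside
Things that resemble listed ones, but are neither listed nor needed, are in the scene too. Leave any purple or yellow look-alike of the tongs alone. There is more than one size of the lump; the job needs the smaller.

How it is judged:
By the outcome, as a careful person would: the job done as asked, in the order asked, and still so for the second after the job is handed in, with the robot touching nothing.
It also fails if it takes over 72 s, if anything falls off the work surface, if the arm or the gripper's body presses on something with over 40 N, if the wrist force passes 120 N, or if a joint passes its speed limit or range.

## Working session

There is one attempt and no reset: what is moved stays moved. The work goes in short steps, Python scripts to look and compute and a tool call to move; the robot and the scene stay as the last step left them, time stands still between calls to the robot, and variables do not carry over. Pictures are saved under pics/ and viewed, about 8 in all and at most 12, crops included, and the job is handed in when it is done.

Besides the shell and the picture viewer there is one more tool, called after "Call:" as name(argument=value, ...) on one line, values as JSON. carry_out: Moves the arm, as the interface text tells. Its arguments: {"type":"object","properties":{"grip":{"type":"array","items":{"type":"number"}},"offset":{"type":"array","items":{"type":"array","items":{"type":"number"}}},"delta_rot":{"type":"array","items":{"type":"array","items":{"type":"number"}}},"newtons":{"type":"number"}},"required":["grip","offset","delta_rot"]}

```bash
mkdir -p pics
cat > h.py <<'E'
import numpy as np, cv2
from workcell import get_obs, grab_frame
def snap(name,out):
    f=grab_frame(name); cv2.imwrite(out,cv2.cvtColor(f['pixels'],cv2.COLOR_RGB2BGR)); 
    np.savez(out[:-4]+'.npz',**f); return f
def load(out): return dict(np.load(out[:-4]+'.npz',allow_pickle=True))
def ray(f,u,v):
    K=np.array([[f['fx'],0,f['cx']],[0,f['fy'],f['cy']],[0,0,1]],float)
    d=f.get('dist',None)
    p=cv2.undistortPoints(np.array([[[u,v]]],float),K,d)[0,0]
    T=np.array(f['T']); return T[:3,3],T[:3,:3]@np.array([p[0],-p[1],-1])
def at(f,u,v,z):
    o,d=ray(f,u,v); return o+d*(z-o[2])/d[2]
def proj(f,P):
    T=np.array(f['T']); c=T[:3,:3].T@(np.array(P,float)-T[:3,3]); return f['fx']*c[0]/-c[2]+f['cx'], f['fy']*-c[1]/-c[2]+f['cy']
E
python3 - <<'E'
from h import *
for n in('top','side'):
    f=snap(n,f'pics/{n}0.png'); print({k:(v if k!='pixels' else 0) for k,v in f.items()})
a=cv2.imread('pics/top0.png')
print(get_obs())
E
```

```text
{'pixels': 0, 'fx': 424.16960529325524, 'fy': 424.16960529325524, 'cx': 248.4334730435015, 'cy': 189.02440995665845, 'T': array([[-7.10636376e-03,  9.95337754e-01, -9.61886478e-02,
         4.69246771e+02],
       [-9.99825210e-01, -5.40887307e-03,  1.78967696e-02,
         8.15484416e+00],
       [ 1.72930582e-02,  9.62990159e-02,  9.95202215e-01,
         1.30910268e+03],
       [ 0.00000000e+00,  0.00000000e+00,  0.00000000e+00,
         1.00000000e+00]])}
{'pixels': 0, 'fx': 348.994564976379, 'fy': 348.994564976379, 'cx': 255.99139497673926, 'cy': 193.82625620234856, 'T': array([[ 7.86879555e-01,  3.05432431e-01, -5.36219727e-01,
         9.27031893e+01],
       [-6.17096257e-01,  3.94486479e-01, -6.80861680e-01,
        -5.91458248e+02],
       [ 3.57419340e-03,  8.66655322e-01,  4.98894555e-01,
         5.05287265e+02],
       [ 0.00000000e+00,  0.00000000e+00,  0.00000000e+00,
         1.00000000e+00]])}
{'clock': 0.1, 'joint_pos': array([-1.32717884,  0.53707716, -0.00443215,  1.53874318,  0.00259149,
        1.06730653, -0.07118136]), 'qd': array([-6.57558474e-04, -3.77294839e-03, -5.83559515e-05, -1.09218782e-03,
        9.54334382e-04,  1.02981215e-03, -9.90121976e-04]), 'effort': array([ 1.83686461e-03, -5.72081172e+01,  9.93688926e-01, -2.52229500e+01,
       -5.61318977e-02,  1.35291601e-02,  6.52648896e-05]), 'tool_pos': array([198.0229086 , 618.53221993, 237.94747684]), 'ee_rot': array([ 1.54250069e-01,  9.88031544e-01, -7.61577513e-04, -6.36907384e-05]), 'force': array([-0.52155877, -0.39380825, -0.16265084]), 'wrist_torque': array([-0.00373869, -0.0237045 ,  0.0613874 ]), 'gripper_width': 87.95245035947804}
```

View pics/top0.png

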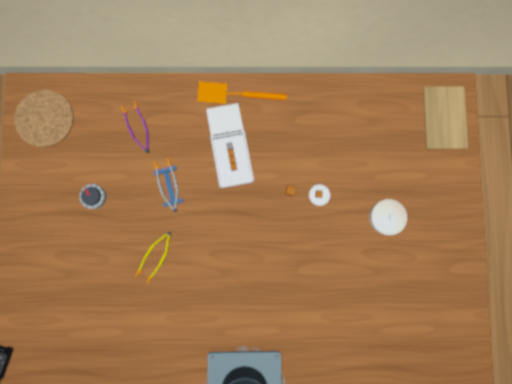

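View pics/side0.png

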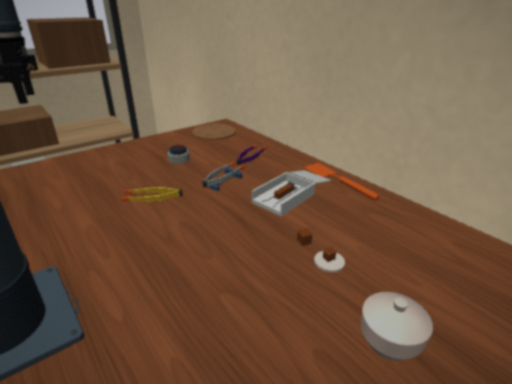

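Top view: steel tongs on the blue rest around (168,187), with purple at (137,128) and yellow at (154,257) as the look-alikes. There is a lump on the white stand (319,195) and a loose lump on the table (290,191). The box is around (232,150) with its row at (231,157), timer (92,196), bowl (389,217). The one meant is the lump on the stand. Next I enlarge crops to confirm.

Run:
```python
from h import *
a=cv2.imread('pics/top0.png')
def c(x,y,w,h,s): return cv2.resize(a[y:y+h,x:x+w],None,fx=s,fy=s,interpolation=cv2.INTER_CUBIC)
L=c(145,150,50,75,8) #400x600
R1=c(200,97,60,95,6)[:, :]  # 360x570
cv2.imwrite('pics/c1.png',np.hstack([L,cv2.copyMakeBorder(R1,0,30,0,40,cv2.BORDER_CONSTANT)]))
s=cv2.imread('pics/side0.png')
S1=cv2.resize(s[220:280,285:355],None,fx=8,fy=8,interpolation=cv2.INTER_CUBIC)[:,:] #560x480
T=c(278,178,60,36,8)
cv2.imwrite('pics/c2.png',cv2.resize(np.vstack([T,S1[:300,:480]]),None,fx=1,fy=1))
```

```text
(no output)
```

View pics/c1.png

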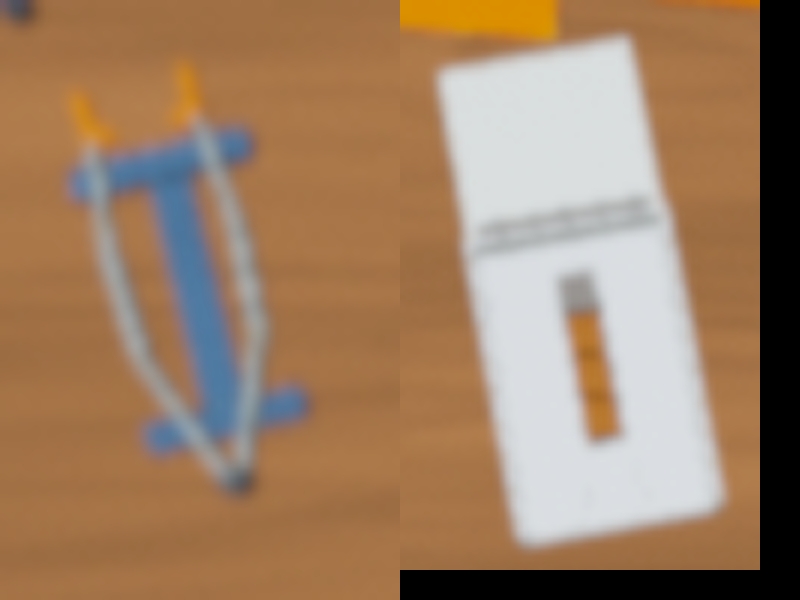

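View pics/c2.png

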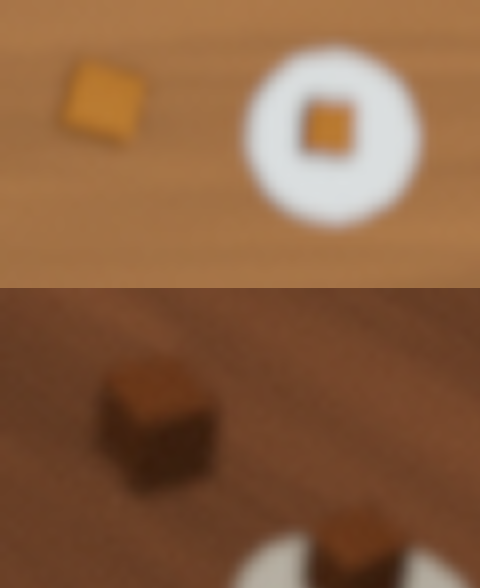

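Run:
```python
from h import *
f=load('pics/top0.png'); im=cv2.imread('pics/top0.png'); S=8
big=cv2.resize(im,None,fx=S,fy=S,interpolation=cv2.INTER_CUBIC); hsv=cv2.cvtColor(big,cv2.COLOR_BGR2HSV)
def m(x0,x1,y0,y1,lo,hi):
    k=np.zeros(hsv.shape[:2],np.uint8); s=np.s_[y0*S:y1*S,x0*S:x1*S]; k[s]=cv2.inRange(hsv[s],lo,hi); return k
def big1(k,n=1):
    c=sorted(cv2.findContours(k,0,1)[0],key=cv2.contourArea)[::-1][:n]; return c
def px(p): return (np.array(p)+.5)/S-.5
def rect(c,z):
    b=cv2.boxPoints(cv2.minAreaRect(c)); P=np.array([at(f,*px(q),z)[:2] for q in b]); print(P.round(1).tolist(),'cen',P.mean(0).round(1),'sides',np.linalg.norm(P-np.roll(P,-1,0),axis=1).round(1)[:2],'ang',[round(float(np.degrees(np.arctan2(*(P[i+1]-P[i])[::-1]))),1) for i in(0,1)])
print('stand');c=big1(m(300,340,178,212,(0,0,150),(180,60,255)))[0]; rect(c,12); (u,v),r=cv2.minEnclosingCircle(c); print(at(f,*px((u,v)),12),px((u,v)))
print('lump');
for h in (80,100,120): rect(big1(m(310,330,185,205,(5,h,110),(25,255,255)))[0],34)
print('biglump');rect(big1(m(282,300,183,200,(5,185,100),(25,255,255)))[0],25)
print('blue');rect(big1(m(145,195,150,225,(95,70,60),(125,255,255)))[0],14)
print('orange');
for c in big1(m(145,195,150,180,(10,200,130),(25,255,255)),2): rect(c,25); print(px(cv2.boundingRect(c)))
print('box');rect(big1(m(200,260,97,192,(0,0,140),(180,50,255)))[0],38)
print('row');rect(big1(m(222,245,140,172,(5,100,80),(25,255,255)))[0],34)
```

```text
stand
[[561.2, -186.5], [621.7, -218.0], [590.6, -278.7], [530.4, -246.9]] cen [ 576.  -232.5] sides [68.2 68.2] ang [-27.5, -117.1]
[ 576.31368041 -232.65702742   12.        ] [319.12734985 194.56074524]
lump
[[569.8, -216.7], [587.9, -219.3], [585.5, -237.4], [567.4, -234.7]] cen [ 577.6 -227. ] sides [18.3 18.2] ang [-8.4, -97.5]
[[570.2, -217.6], [586.8, -219.6], [585.0, -236.2], [568.5, -234.2]] cen [ 577.6 -226.9] sides [16.7 16.7] ang [-7.0, -96.0]
[[570.8, -218.4], [586.0, -220.0], [584.6, -235.3], [569.4, -233.7]] cen [ 577.7 -226.8] sides [15.3 15.4] ang [-6.0, -95.1]
biglump
[[581.2, -127.1], [603.6, -133.6], [596.8, -157.7], [574.4, -151.1]] cen [ 589.  -142.4] sides [23.4 25. ] ang [-16.2, -105.8]
blue
[[653.5, 262.9], [662.2, 227.8], [554.9, 200.2], [546.3, 235.1]] cen [604.2 231.5] sides [ 36.2 110.9] ang [-76.0, -165.6]
orange
[[674.9, 275.1], [678.5, 269.9], [663.9, 259.8], [660.3, 265.0]] cen [669.4 267.5] sides [ 6.3 17.7] ang [-54.9, -145.3]
[154.0625 162.0625   3.5625   4.3125]
[[688.6, 232.8], [689.4, 227.7], [675.6, 225.6], [674.9, 230.7]] cen [682.1 229.2] sides [ 5.2 13.9] ang [-82.0, -171.4]
[167.3125 158.3125   1.6875   4.1875]
box
[[841.2, 119.2], [861.6, 11.5], [613.8, -32.2], [594.5, 73.7]] cen [727.8  43.1] sides [109.6 251.6] ang [-79.3, -170.0]
row
[[715.0, 47.9], [717.6, 34.0], [654.9, 22.8], [652.4, 36.7]] cen [685.   35.3] sides [14.2 63.7] ang [-79.6, -169.9]
```

Run:
```python
from h import *
from scipy.optimize import least_squares
f=load('pics/top0.png'); im=cv2.imread('pics/top0.png').astype(float)
x0,x1,y0,y1=310,329,184,204; S=16
obs=im[y0:y1,x0:x1,0]
def hull(x,y,a):
    c,s=np.cos(a),np.sin(a);P=[]
    for X in(-11,11):
        for Y in(-10,10):
            for Z in(12,34): P.append(proj(f,(x+c*X-s*Y,y+s*X+c*Y,Z)))
    return np.array(P,np.float32)
def ren(p,a):
    H=cv2.convexHull(hull(p[0],p[1],a))
    k=np.zeros(((y1-y0)*S,(x1-x0)*S),np.uint8)
    cv2.fillConvexPoly(k,np.round(((H[:,0]-[x0-.5,y0-.5])*S)*16).astype(np.int32),255,shift=4)
    k=cv2.GaussianBlur(k.astype(np.float32)/255,(0,0),abs(p[2])*S)
    k=cv2.resize(k,(x1-x0,y1-y0),interpolation=cv2.INTER_AREA); return p[3]+(p[4]-p[3])*k
yy,xx=np.mgrid[y0:y1,x0:x1]; w=np.hypot(xx-319.1,yy-194.6)<8.5
r=[]
for d in range(-90,90,6):
    a=np.radians(d); s=least_squares(lambda p:((ren(p,a)-obs)*w).ravel(),[577,-229,.6,215,40],diff_step=2e-3,x_scale=[1,1,.1,10,10])
    r.append((s.cost,d,s.x.round(2).tolist()))
for q in sorted(r)[:8]: print(q)
print('83ish',[q for q in r if q[1] in(-6,84)])
def p8(u,v,z): return at(f,145+(u+.5)/8-.5,150+(v+.5)/8-.5,z)[:2].round(1)
A=p8(75,183,19),p8(250,143,19);B=p8(152,440,14),p8(305,402,14)
print(A,B,'piv',p8(238,478,14+5)); a=sum(A)/2;b=sum(B)/2;d=a-b;print(a,b,np.linalg.norm(d),np.degrees(np.arctan2(d[1],d[0])),b+d*52/102)
def pb(u,v,z): return at(f,200+(u-400+.5)/6-.5,97+(v+.5)/6-.5,z)[:2].round(1)
for z in(12,38): print('boxfront',z,pb(518,547,z),pb(725,503,z))
print('rowfront',pb(590,442,34),pb(622,436,34))
```

```text
(np.float64(22866.615516228158), 0, [578.57, -228.43, 1.2, 230.8, 79.92])
(np.float64(22880.75754440357), -6, [578.58, -228.46, 1.19, 230.83, 80.93])
(np.float64(23806.771296876268), 6, [578.49, -228.42, 1.26, 230.83, 78.74])
(np.float64(23967.56773224051), -12, [578.61, -228.46, 1.22, 231.12, 80.69])
(np.float64(25100.356731748736), 12, [578.53, -228.47, 1.28, 231.09, 76.49])
(np.float64(25733.616694962868), -18, [578.6, -228.43, 1.27, 231.61, 79.42])
(np.float64(26417.652011702517), 18, [578.48, -228.48, 1.38, 231.4, 73.46])
(np.float64(27508.920026960976), 78, [578.51, -228.49, 1.3, 231.42, 79.68])
83ish [(np.float64(22880.75754440357), -6, [578.58, -228.46, 1.19, 230.83, 80.93]), (np.float64(27774.3751812603), 84, [578.51, -228.48, 1.28, 231.01, 79.68])]
(array([646.4, 273.4]), array([661.6, 206.9])) (array([548.3, 243.8]), array([562.4, 185.8])) piv [533.3 210.2]
[654.   240.15] [555.35 214.8 ] 101.85501951303144 14.41143370850925 [605.64215686 227.72352941]
boxfront 12 [599.   74.4] [621.2 -31.7]
boxfront 38 [596.4  73.1] [618.1 -30.9]
rowfront [649.9  36.9] [652.9  20.7]
```

```bash
cat > plan.py <<'E'
import numpy as np, sys
# usage: plan.py cx cy cz cpsi  tx ty tz tpsi : commanded TCP pose (psi = tongs yaw, tool y at psi+90) -> offset (m), rot
c=np.array(sys.argv[1:5],float);t=np.array(sys.argv[5:9],float)
p=np.radians(c[3]); X=np.array([-np.cos(p),-np.sin(p)]);Y=np.array([-np.sin(p),np.cos(p)]);d=t[:2]-c[:2]
print('offset',[round(float(v)/1000,4) for v in(d@X,d@Y,c[2]-t[2])],'rotz',round(c[3]-t[3],2))
E
python3 plan.py 198.16 619.05 238.7 -17.75 605.6 227.7 110 14.4
```

```text
offset [-0.5074, -0.2485, 0.1287] rotz -32.15
```

Call:
carry_out(grip=[0.088,0.088,0.088,0.088,0.088,0.088,0.088,0.088,0.088,0.088,0.088,0.088,0.088,0.088], offset=[[-0.5074,-0.2485,0.1287],[-0.5074,-0.2485,0.1287],[-0.5074,-0.2485,0.1287],[-0.5074,-0.2485,0.1287],[-0.5074,-0.2485,0.1287],[-0.5074,-0.2485,0.1287],[-0.5074,-0.2485,0.1287],[-0.5074,-0.2485,0.1287],[-0.5074,-0.2485,0.1287],[-0.5074,-0.2485,0.1287],[-0.5074,-0.2485,0.1287],[-0.5074,-0.2485,0.1287],[-0.5074,-0.2485,0.1287],[-0.5074,-0.2485,0.1287]], delta_rot=[[0,0,-32.15],[0,0,-32.15],[0,0,-32.15],[0,0,-32.15],[0,0,-32.15],[0,0,-32.15],[0,0,-32.15],[0,0,-32.15],[0,0,-32.15],[0,0,-32.15],[0,0,-32.15],[0,0,-32.15],[0,0,-32.15],[0,0,-32.15]], newtons=24)

```text
clock: 1.85
tool_pos: [605.1, 229.0, 110.4]
ee_rot: [-0.126, 0.992, 0.0, 0.0]
force: [0.4, 0.3, -0.1]
gripper_width: 87.9
```

Call:
carry_out(grip=[0.088,0.088,0.088,0.088,0.088,0.088], offset=[[0,0,0.03],[0,0,0.06],[0,0,0.085],[0,0,0.1025],[0,0,0.1025],[0,0,0.1025]], delta_rot=[[0,0,0],[0,0,0],[0,0,0],[0,0,0],[0,0,0],[0,0,0]])

```text
clock: 2.6
tool_pos: [606.4, 228.1, 8.5]
ee_rot: [-0.125, 0.992, 0.0, 0.001]
force: [-0.9, -0.3, -0.1]
gripper_width: 88.3
```

Run:
```python
from h import *
print(get_obs()['tool_pos'],get_obs()['force'])
a=snap('top','pics/t1.png');b=snap('side','pics/s1.png')
r=lambda f,x,y,w,h,s:cv2.resize(cv2.cvtColor(f['pixels'],4)[y:y+h,x:x+w],None,fx=s,fy=s,interpolation=cv2.INTER_CUBIC)
cv2.imwrite('pics/g1.png',np.hstack([r(a,130,140,80,110,5),r(b,180,130,80,110,5)]))
```

```text
[606.38191334 228.06565936   8.48615998] [-0.85480727 -0.31054387 -0.13112996]
```

View pics/g1.png

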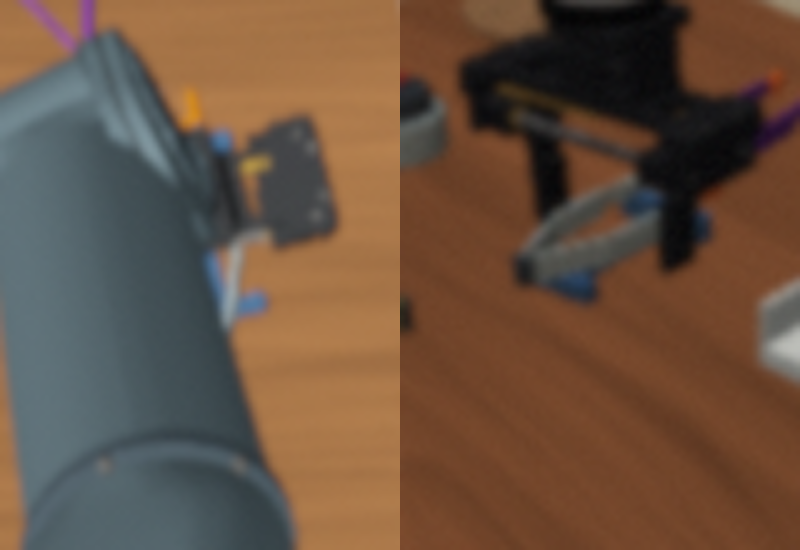

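The fingers straddle the steel tongs' flats: right finger around (680,230) in the crop, left around (548,180). The jaws stick out ahead, so I close to 49 mm.

Call:
carry_out(grip=[0.07,0.06,0.055,0.052,0.05,0.049,0.049,0.049], offset=[[0,0,0],[0,0,0],[0,0,0],[0,0,0],[0,0,0],[0,0,0],[0,0,0],[0,0,0]], delta_rot=[[0,0,0],[0,0,0],[0,0,0],[0,0,0],[0,0,0],[0,0,0],[0,0,0],[0,0,0]], newtons=24)

```text
clock: 3.7
tool_pos: [605.7, 227.8, 7.6]
ee_rot: [-0.125, 0.992, 0.0, 0.0]
force: [0.8, 1.0, 0.3]
gripper_width: 49.3
```

Call:
carry_out(grip=[0.049,0.049,0.049,0.049,0.049,0.049], offset=[[0,0,-0.01],[0,0,-0.025],[0,0,-0.05],[0,0,-0.08],[0,0,-0.08],[0,0,-0.08]], delta_rot=[[0,0,0],[0,0,0],[0,0,0],[0,0,0],[0,0,0],[0,0,0]])

```text
clock: 4.45
tool_pos: [605.3, 227.5, 87.4]
ee_rot: [-0.125, 0.992, -0.0, -0.0]
force: [-0.3, 0.2, -1.2]
gripper_width: 49.2
```

```bash
python3 plan.py 605.6 227.7 87.5 14.4 464.8 -220.5 70 -4
```

```text
offset [0.2478, -0.3991, 0.0175] rotz 18.4
```

Call:
carry_out(grip=[0.049,0.049,0.049,0.049,0.049,0.049,0.049,0.049,0.049,0.049,0.049,0.049,0.049,0.049,0.049], offset=[[0.01,-0.015,0],[0.03,-0.048,0],[0.055,-0.088,0],[0.08,-0.128,0],[0.105,-0.168,0],[0.13,-0.208,0],[0.155,-0.248,0],[0.18,-0.288,0],[0.205,-0.328,0],[0.225,-0.362,0.005],[0.24,-0.386,0.012],[0.2478,-0.3991,0.0175],[0.2478,-0.3991,0.0175],[0.2478,-0.3991,0.0175],[0.2478,-0.3991,0.0175]], delta_rot=[[0,0,0],[0,0,2],[0,0,4],[0,0,6],[0,0,8],[0,0,10],[0,0,12],[0,0,14],[0,0,16],[0,0,17],[0,0,18],[0,0,18.4],[0,0,18.4],[0,0,18.4],[0,0,18.4]])

```text
clock: 6.32
tool_pos: [465.6, -219.1, 70.2]
ee_rot: [0.034, 0.999, 0.0, 0.0]
force: [0.8, -0.5, -0.4]
gripper_width: 49.3
```

Run:
```python
from h import *
print(get_obs()['tool_pos'],get_obs()['force'])
a=snap('top','pics/t2.png');b=snap('side','pics/s2.png')
r=lambda f,x,y,w,h,s:cv2.resize(cv2.cvtColor(f['pixels'],4)[y:y+h,x:x+w],None,fx=s,fy=s,interpolation=cv2.INTER_CUBIC)
cv2.imwrite('pics/g2.png',np.hstack([r(a,285,160,65,95,6),r(b,280,195,65,95,6)]))
```

```text
[ 465.56626597 -219.14824472   70.18676423] [ 0.79452213 -0.48875773 -0.39811321]
```

View pics/g2.png

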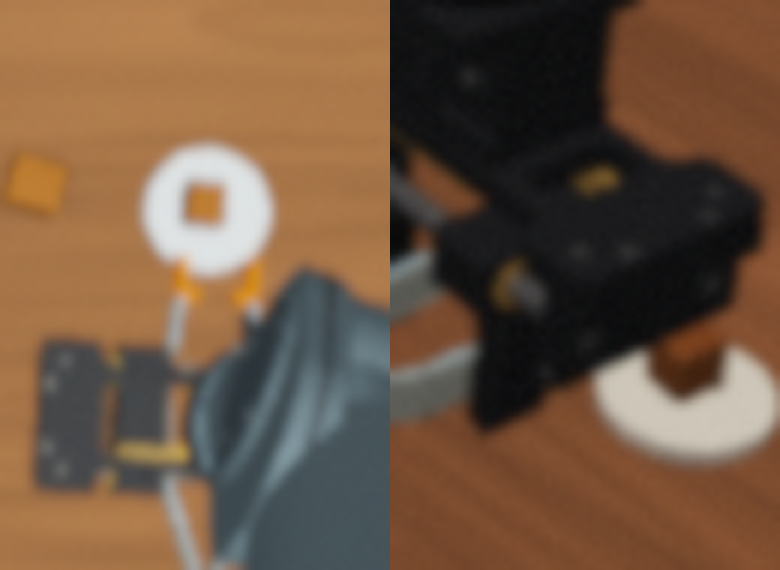

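Top crop: jaw tips at (180,262) and (255,262), lump top at (205,202) on its stand; the tongs are held straight. I compare this with the predicted tip position.

```bash
python3 - <<'E'
from h import *
f=load('pics/t2.png')
for z in(92,):
    L,R=[at(f,285+(u+.5)/6-.5,160+(262+.5)/6-.5,z)[:2] for u in(180,255)]
    print(L,R,(L+R)/2)
for u,v in((180,262),(255,262)): pass
p=np.radians(-4);print('pred tip mid',np.array([465.6,-219.1])+84*np.array([np.cos(p),np.sin(p)]))
for s in(1,-1): 
  q=np.array([465.6,-219.1])+84*np.array([np.cos(p),np.sin(p)])+s*17*np.array([-np.sin(p),np.cos(p)]); u,v=proj(f,[*q,92]);print('expect crop px',(u+.5-285)*6,(v+.5-160)*6)
E
python3 plan.py 464.8 -220.5 70 -4 499.7 -223 6 -4
```

```text
[ 544.66275232 -204.0875375 ] [ 544.44526151 -240.22921143] [ 544.55400691 -222.15837446]
pred tip mid [ 549.39538022 -224.95954379]
expect crop px 188.34753645429225 250.1521479302678
expect crop px 258.8060263543548 254.65899104382504
offset [-0.035, -0.0001, 0.064] rotz 0.0
```

Call:
carry_out(grip=[0.049,0.049,0.049,0.049,0.049,0.049], offset=[[0,-0.0025,0.02],[0,-0.0025,0.04],[0,-0.0025,0.055],[0,-0.0025,0.063],[0,-0.0025,0.063],[0,-0.0025,0.063]], delta_rot=[[0,0,0],[0,0,0],[0,0,0],[0,0,0],[0,0,0],[0,0,0]])

```text
clock: 7.18
tool_pos: [465.2, -223.1, 7.5]
ee_rot: [0.035, 0.999, -0.0, 0.0]
force: [0.3, 0.3, -0.6]
gripper_width: 49.0
```

Run:
```python
from h import *
print(get_obs()['tool_pos'],get_obs()['force'])
a=snap('top','pics/t3.png')
r=lambda f,x,y,w,h,s:cv2.resize(cv2.cvtColor(f['pixels'],4)[y:y+h,x:x+w],None,fx=s,fy=s,interpolation=cv2.INTER_CUBIC)
cv2.imwrite('pics/g3.png',r(a,302,180,36,40,15))
```

```text
[ 465.16551292 -223.13105337    7.51102168] [ 0.32760415  0.31881764 -0.59170203]
```

View pics/g3.png

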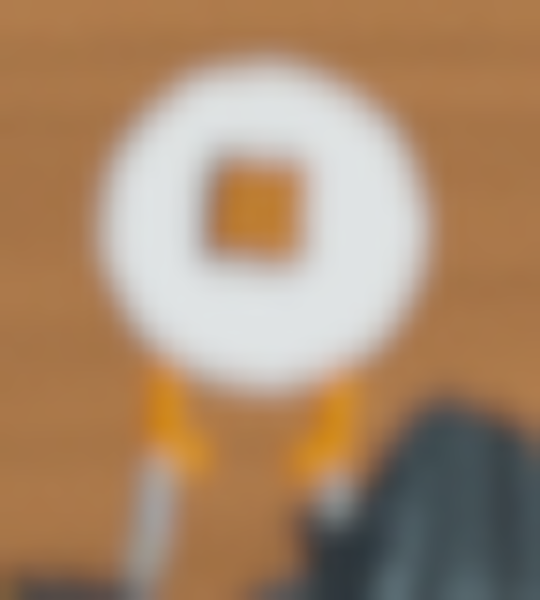

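Call:
carry_out(grip=[0.049,0.049,0.049,0.049,0.049,0.049,0.049,0.049], offset=[[-0.008,0,0],[-0.016,0,0],[-0.024,0,0],[-0.03,0,0],[-0.034,0,0],[-0.037,0,0],[-0.037,0,0],[-0.037,0,0]], delta_rot=[[0,0,0],[0,0,0],[0,0,0],[0,0,0],[0,0,0],[0,0,0],[0,0,0],[0,0,0]])

```text
clock: 8.22
tool_pos: [501.4, -225.6, 7.0]
ee_rot: [0.035, 0.999, 0.0, -0.0]
force: [-0.6, -0.3, -1.0]
gripper_width: 49.2
```

Run:
```python
from h import *
print(get_obs()['tool_pos'],get_obs()['force'])
a=snap('top','pics/t4.png');b=snap('side','pics/s4.png')
r=lambda f,x,y,w,h,s:cv2.resize(cv2.cvtColor(f['pixels'],4)[y:y+h,x:x+w],None,fx=s,fy=s,interpolation=cv2.INTER_CUBIC)
cv2.imwrite('pics/g4.png',np.hstack([r(a,302,180,36,40,11),r(b,312,235,36,40,11)]))
```

```text
[ 501.35859493 -225.58590543    6.97200392] [-0.57822732 -0.27797685 -0.9513744 ]
```

View pics/g4.png

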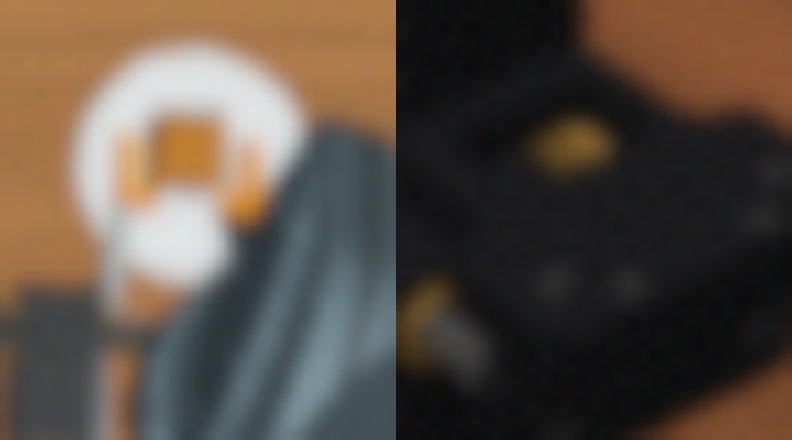

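Lump (150–220, 110–185) sits centred between the jaws (tips at v≈134). Its front is ~6 mm ahead of the tips, as specified, so I nudge slightly and shut.

Call:
carry_out(grip=[0.049,0.048,0.047,0.046,0.045,0.044,0.0435,0.043,0.043,0.043], offset=[[-0.001,0,0],[-0.001,0,0],[-0.001,0,0],[-0.001,0,0],[-0.001,0,0],[-0.001,0,0],[-0.001,0,0],[-0.001,0,0],[-0.001,0,0],[-0.001,0,0]], delta_rot=[[0,0,0],[0,0,0],[0,0,0],[0,0,0],[0,0,0],[0,0,0],[0,0,0],[0,0,0],[0,0,0],[0,0,0]], newtons=24)

```text
clock: 9.57
tool_pos: [502.7, -225.6, 7.0]
ee_rot: [0.035, 0.999, -0.0, 0.0]
force: [1.5, -0.8, -0.3]
gripper_width: 43.6
```

```bash
python3 plan.py 502.7 -225.6 7 -4 502.7 -225.6 70 -4
```

```text
offset [0.0, 0.0, -0.063] rotz 0.0
```

```bash
python3 plan.py 502.5 -225.7 67 -4 507.4 0.4 8 10.2
```

```text
offset [0.0109, 0.2259, 0.059] rotz -14.2
```

Call:
carry_out(grip=[0.043,0.043,0.043,0.043,0.043], offset=[[0,0,-0.01],[0,0,-0.025],[0,0,-0.045],[0,0,-0.06],[0,0,-0.06]], delta_rot=[[0,0,0],[0,0,0],[0,0,0],[0,0,0],[0,0,0]])

```text
clock: 10.2
tool_pos: [503.7, -226.0, 68.6]
ee_rot: [0.035, 0.999, -0.0, 0.001]
force: [1.4, -0.5, -0.8]
gripper_width: 43.9
```

Call:
carry_out(grip=[0.043,0.043,0.043,0.043,0.043,0.043,0.043,0.043,0.043,0.043,0.043,0.043,0.043,0.043,0.043], offset=[[0.001,0.01,0],[0.002,0.035,0],[0.004,0.07,0],[0.006,0.105,0],[0.008,0.14,0],[0.009,0.175,0],[0.01,0.2,0],[0.0105,0.218,0],[0.0109,0.2259,0],[0.0109,0.2259,0.015],[0.0109,0.2259,0.035],[0.0109,0.2259,0.05],[0.0109,0.2259,0.059],[0.0109,0.2259,0.059],[0.0109,0.2259,0.059]], delta_rot=[[0,0,0],[0,0,-2],[0,0,-4],[0,0,-6],[0,0,-8],[0,0,-10],[0,0,-12],[0,0,-13.5],[0,0,-14.2],[0,0,-14.2],[0,0,-14.2],[0,0,-14.2],[0,0,-14.2],[0,0,-14.2],[0,0,-14.2]])

```text
clock: 12.08
tool_pos: [507.9, 0.4, 8.4]
ee_rot: [-0.089, 0.996, -0.0, 0.0]
force: [0.6, 0.3, -0.4]
gripper_width: 44.0
```

Run:
```python
from h import *
print(get_obs()['tool_pos'],get_obs()['force'])
a=snap('top','pics/t5.png');b=snap('side','pics/s5.png')
r=lambda f,x,y,w,h,s:cv2.resize(cv2.cvtColor(f['pixels'],4)[y:y+h,x:x+w],None,fx=s,fy=s,interpolation=cv2.INTER_CUBIC)
cv2.imwrite('pics/g5.png',np.hstack([r(a,210,145,50,75,8),r(b,225,165,50,75,8)]))
```

```text
[5.07919130e+02 3.52757453e-01 8.37108146e+00] [ 0.62710973  0.26862607 -0.40732075]
```

View pics/g5.png

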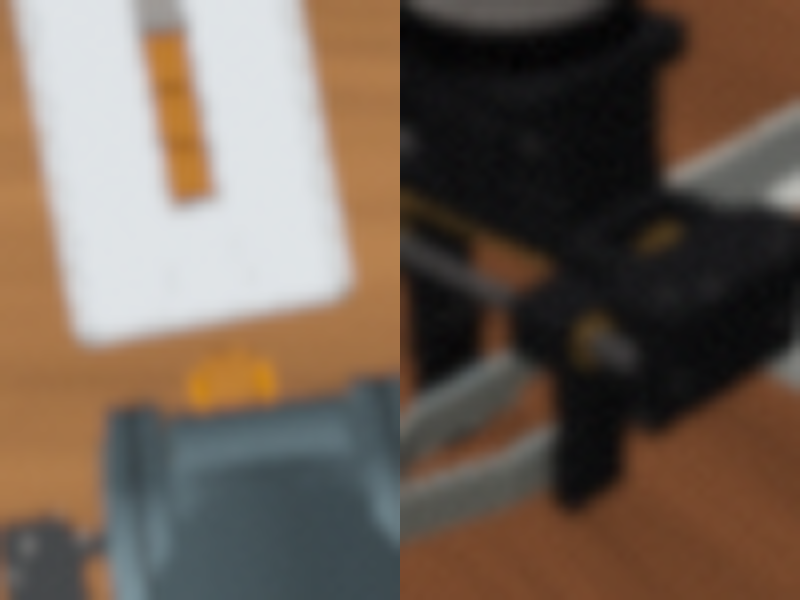

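The jaws and lump span u 192–272 (middle 232 at v≈360). The row's axis, (165,32)→(193,198) extended, passes at u≈221 there, so the lump is ~4 mm too far right. I shift left and re-check numerically.

Call:
carry_out(grip=[0.043,0.043,0.043,0.043], offset=[[0,0.004,0],[0,0.004,0],[0,0.004,0],[0,0.004,0]], delta_rot=[[0,0,0],[0,0,0],[0,0,0],[0,0,0]])

```text
clock: 12.68
tool_pos: [506.8, 4.4, 8.1]
ee_rot: [-0.089, 0.996, -0.0, 0.0]
force: [0.4, 0.5, -1.3]
gripper_width: 43.7
```

```bash
cat > chk.py <<'E'
from h import *
import sys
print(get_obs()['tool_pos'].round(1),get_obs()['force'].round(1))
f=snap('top',sys.argv[1]);S=8
hsv=cv2.cvtColor(cv2.resize(cv2.cvtColor(f['pixels'],4),None,fx=S,fy=S,interpolation=cv2.INTER_CUBIC),cv2.COLOR_BGR2HSV)
for (n,x0,x1,y0,y1) in eval(sys.argv[2]):
    k=cv2.inRange(hsv[y0*S:y1*S,x0*S:x1*S],(5,195,120),(25,255,255)); c=max(cv2.findContours(k,0,1)[0],key=cv2.contourArea)
    b=cv2.boxPoints(cv2.minAreaRect(c))
    W=np.array([at(f,(u+.5)/S-.5+x0,(v+.5)/S-.5+y0,34)[:2] for u,v in b]); a=np.radians(10.2); o=W-[606,21]
    B=np.c_[o@[np.cos(a),np.sin(a)],o@[-np.sin(a),np.cos(a)]]; print(n,'box frame x',B[:,0].min().round(1),B[:,0].max().round(1),'y',B[:,1].min().round(1),B[:,1].max().round(1))
E
python3 chk.py pics/t6.png "[('row',222,245,140,173),('lump',230,248,185,197)]"
```

```text
[506.8   4.4   8.1] [ 0.4  0.5 -1.3]
row box frame x 65.8 70.6 y -1.0 1.3
lump box frame x -30.2 -18.3 y 8.6 18.3
```

```bash
sed -i 's/(n,x0,x1,y0,y1)/(n,x0,x1,y0,y1,s)/; s/(5,195,120)/(5,s,90)/' chk.py
python3 chk.py pics/t6.png "[('row',222,245,140,173,110),('lump',230,248,185,197,170),('lump',230,248,185,197,180)]"
python3 - <<'E'
from h import *
f=load('pics/t6.png'); h=cv2.cvtColor(f['pixels'],cv2.COLOR_RGB2HSV); print(h[186:198,229:248,1])
E
```

```text
[506.8   4.3   8. ] [-0.1 -0.2 -1.5]
row box frame x 48.7 111.8 y -6.6 6.9
lump box frame x -32.7 -11.4 y -15.1 20.4
lump box frame x -31.8 -13.2 y -14.1 19.1
[[ 25  35  45  52  65  79  91 103 115 125 133 136 138 141 142 143 146 146
  144]
 [ 87  99 111 118 127 133 137 141 145 147 147 146 147 146 144 144 144 146
  144]
 [136 140 143 144 147 150 152 155 159 160 156 153 148 147 146 145 145 146
  145]
 [145 145 146 147 152 158 167 172 176 176 172 164 156 151 148 145 146 145
  145]
 [145 146 145 151 160 174 180 184 184 184 185 183 179 165 152 147 146 146
  146]
 [147 148 151 164 177 186 190 188 188 187 190 200 202 184 159 148 145 145
  145]
 [145 148 158 179 199 200 192 188 187 187 191 205 217 196 165 148 145 145
  144]
 [145 148 160 185 214 210 193 187 184 185 187 199 217 198 166 145 139 138
  137]
 [146 147 157 182 216 212 189 182 179 178 178 184 196 186 152 126 117 113
  110]
 [138 140 147 172 196 191 169 161 157 150 148 147 147 140 111  73  55  44
   35]
 [117 117 121 140 157 142 119 106 103  86  74  67  57  49  16  14  28  36
   41]
 [ 63  54  53  63  74  52  19   8   3  17  30  35  40  44  49  54  53  54
   56]]
```

Call:
carry_out(grip=[0.043,0.043,0.043,0.043,0.043,0.043,0.043,0.043,0.043,0.043], offset=[[-0.006,-0.0005,0],[-0.012,-0.0005,0],[-0.018,-0.0005,0],[-0.024,-0.0005,0],[-0.03,-0.0005,0],[-0.036,-0.0005,0],[-0.042,-0.0005,0],[-0.048,-0.0005,0],[-0.05,-0.0005,0],[-0.05,-0.0005,0]], delta_rot=[[0,0,0],[0,0,0],[0,0,0],[0,0,0],[0,0,0],[0,0,0],[0,0,0],[0,0,0],[0,0,0],[0,0,0]])

```text
clock: 14.02
tool_pos: [556.2, 12.8, 8.0]
ee_rot: [-0.089, 0.996, -0.0, 0.0]
force: [-0.3, -1.0, -1.4]
gripper_width: 43.7
```

Run:
```python
from h import *
print(get_obs()['tool_pos'],get_obs()['force'])
a=snap('top','pics/t7.png')
r=lambda f,x,y,w,h,s:cv2.resize(cv2.cvtColor(f['pixels'],4)[y:y+h,x:x+w],None,fx=s,fy=s,interpolation=cv2.INTER_CUBIC)
cv2.imwrite('pics/g7.png',r(a,212,145,45,45,13))
```

```text
[556.16576783  12.76769534   8.00577432] [-0.32836081 -0.9944109  -1.4119887 ]
```

View pics/g7.png

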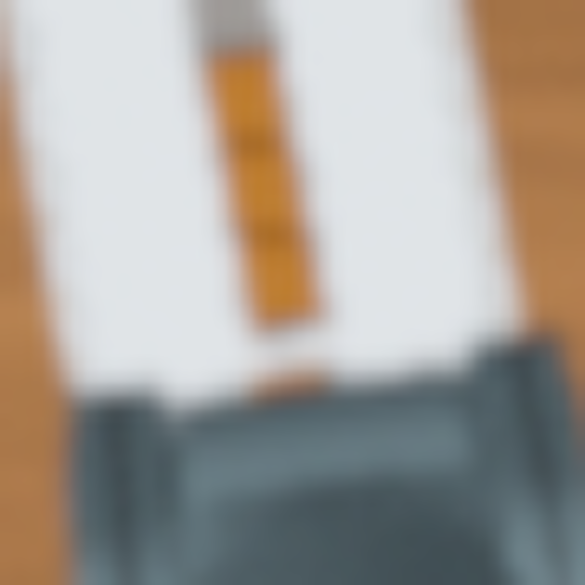

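Row front at (290,325), lump front at (290,373): ~10 mm gap and the lump ~1.5 mm left of the axis. I correct that and creep.

Call:
carry_out(grip=[0.043,0.043,0.043,0.043,0.043,0.043,0.043], offset=[[-0.001,-0.0006,0.0],[-0.003,-0.0012,0.0005],[-0.005,-0.0012,0.0005],[-0.007,-0.0012,0.0005],[-0.008,-0.0012,0.0005],[-0.008,-0.0012,0.0005],[-0.008,-0.0012,0.0005]], delta_rot=[[0,0,0],[0,0,0],[0,0,0],[0,0,0],[0,0,0],[0,0,0],[0,0,0]])

```text
clock: 14.95
tool_pos: [564.1, 13.0, 7.5]
ee_rot: [-0.089, 0.996, -0.0, -0.0]
force: [-0.1, -0.7, -1.1]
gripper_width: 43.7
```

Call:
carry_out(grip=[0.043,0.043,0.043,0.043,0.043], offset=[[-0.001,0,0],[-0.002,0,0],[-0.002,0,0],[-0.002,0,0],[-0.002,0,0]], delta_rot=[[0,0,0],[0,0,0],[0,0,0],[0,0,0],[0,0,0]])

```text
clock: 15.58
tool_pos: [565.8, 13.3, 7.4]
ee_rot: [-0.089, 0.996, -0.0, -0.0]
force: [-3.0, -0.7, -0.6]
gripper_width: 43.4
```

Call:
carry_out(grip=[0.043,0.043,0.043,0.043], offset=[[-0.001,0,0],[-0.001,0,0],[-0.001,0,0],[-0.001,0,0]], delta_rot=[[0,0,0],[0,0,0],[0,0,0],[0,0,0]])

```text
clock: 16.08
tool_pos: [566.8, 13.5, 7.4]
ee_rot: [-0.089, 0.996, -0.0, -0.0]
force: [-4.0, -0.1, 0.3]
gripper_width: 43.8
```

```bash
cat > rd.py <<'E'
from h import *
F=[];P=[]
for i in range(8):
    grab_frame('side');o=get_obs();F.append(o['force']);P.append(o['tool_pos'])
a=np.radians(10.2); m=np.mean(F,0); print(m.round(2),np.std(F,0).round(2),'axial',-(m[0]*np.cos(a)+m[1]*np.sin(a)).round(2),np.mean(P,0).round(2))
E
python3 rd.py; python3 chk.py pics/t8.png "[('row',222,245,140,172,110)]"
```

```text
[-4.33 -0.75 -0.92] [0.62 0.53 0.5 ] axial 4.39 [566.9   13.51   7.44]
[567.   13.5   7.5] [-4.9 -0.9 -0.2]
row box frame x 46.4 113.4 y -6.7 6.9
```

Call:
carry_out(grip=[0.043,0.043,0.043,0.043,0.043], offset=[[-0.0008,0,0.0002],[-0.0015,0,0.0004],[-0.0015,0,0.0004],[-0.0015,0,0.0004],[-0.0015,0,0.0004]], delta_rot=[[0,0,0],[0,0,0],[0,0,0],[0,0,0],[0,0,0]])

```text
clock: 17.15
tool_pos: [567.9, 13.7, 7.0]
ee_rot: [-0.089, 0.996, -0.0, -0.001]
force: [-6.6, -1.3, 1.3]
gripper_width: 43.5
```

```bash
python3 rd.py; python3 chk.py pics/t9.png "[('row',222,245,140,172,110)]"
```

```text
[-6.32 -0.64  0.4 ] [0.5  0.41 0.47] axial 6.33 [567.96  13.7    7.01]
[567.9  13.7   7. ] [-5.8 -0.9  0.4]
row box frame x 48.4 114.4 y -6.7 6.8
```

Call:
carry_out(grip=[0.043,0.043,0.043,0.043,0.043], offset=[[-0.0005,0,0],[-0.0005,0,0],[-0.0005,0,0],[-0.0005,0,0],[-0.0005,0,0]], delta_rot=[[0,0,0],[0,0,0],[0,0,0],[0,0,0],[0,0,0]])

```text
clock: 18.23
tool_pos: [568.2, 13.7, 6.9]
ee_rot: [-0.089, 0.996, -0.0, -0.001]
force: [-6.0, -1.7, 0.7]
gripper_width: 43.4
```

```bash
python3 rd.py
```

```text
[-6.86 -1.07  0.69] [0.38 0.56 0.44] axial 6.95 [568.23  13.74   6.95]
```

Pressed ~2.8 mm (7 N). Opening the jaws slowly.

Call:
carry_out(grip=[0.044,0.0445,0.045,0.0455,0.046,0.0465,0.047,0.048,0.049,0.049,0.049,0.049], offset=[[0,0,0],[0,0,0],[0,0,0],[0,0,0],[0,0,0],[0,0,0],[0,0,0],[0,0,0],[0,0,0],[0,0,0],[0,0,0],[0,0,0]], delta_rot=[[0,0,0],[0,0,0],[0,0,0],[0,0,0],[0,0,0],[0,0,0],[0,0,0],[0,0,0],[0,0,0],[0,0,0],[0,0,0],[0,0,0]])

```text
clock: 20.12
tool_pos: [568.3, 13.7, 6.8]
ee_rot: [-0.089, 0.996, -0.0, -0.001]
force: [-5.6, -0.4, -1.7]
gripper_width: 48.8
```

```bash
python3 rd.py;python3 chk.py pics/t10.png "[('row',222,245,140,172,110)]"
```

```text
[-5.52 -1.22 -1.55] [0.68 0.53 0.63] axial 5.65 [568.28  13.67   6.8 ]
[568.3  13.6   6.8] [-4.7 -0.9 -2.1]
row box frame x 48.6 114.0 y -6.6 6.8
```

Call:
carry_out(grip=[0.049,0.049,0.049,0.049,0.049,0.049,0.049,0.049,0.049,0.049,0.049,0.049,0.049,0.049,0.049,0.049,0.049,0.049,0.049,0.049], offset=[[0.0003,0,0],[0.0006,0,0],[0.0009,0,0],[0.0012,0,0],[0.0015,0,0],[0.0018,0,0],[0.0021,0,0],[0.0024,0,0],[0.0027,0,0],[0.003,0,0],[0.0034,0,0],[0.0038,0,0],[0.0045,0,0],[0.0055,0,0],[0.007,0,0],[0.01,0,0],[0.014,0,0],[0.019,0,0],[0.024,0,0],[0.028,0,0]], delta_rot=[[0,0,0],[0,0,0],[0,0,0],[0,0,0],[0,0,0],[0,0,0],[0,0,0],[0,0,0],[0,0,0],[0,0,0],[0,0,0],[0,0,0],[0,0,0],[0,0,0],[0,0,0],[0,0,0],[0,0,0],[0,0,0],[0,0,0],[0,0,0]])

```text
clock: 23.08
tool_pos: [541.1, 8.8, 7.1]
ee_rot: [-0.089, 0.996, -0.0, -0.0]
force: [0.1, 0.3, -0.7]
gripper_width: 48.8
```

Call:
carry_out(grip=[0.049,0.049,0.049,0.049,0.049,0.049], offset=[[0.01,0,0],[0.025,0,0],[0.04,0,0],[0.05,0,0],[0.06,0,0],[0.06,0,0]], delta_rot=[[0,0,0],[0,0,0],[0,0,0],[0,0,0],[0,0,0],[0,0,0]])

```text
clock: 23.82
tool_pos: [481.7, -1.9, 7.1]
ee_rot: [-0.089, 0.996, -0.0, -0.0]
force: [0.4, -0.4, -0.4]
gripper_width: 49.0
```

Run:
```python
from h import *
print(get_obs()['tool_pos'],get_obs()['force'])
a=snap('top','pics/t11.png')
r=lambda f,x,y,w,h,s:cv2.resize(cv2.cvtColor(f['pixels'],4)[y:y+h,x:x+w],None,fx=s,fy=s,interpolation=cv2.INTER_CUBIC)
cv2.imwrite('pics/g11.png',r(a,212,140,45,60,10))
```

```text
[481.73925739  -1.86953948   7.10585438] [ 0.35581793 -0.40334475 -0.40940514]
```

View pics/g11.png

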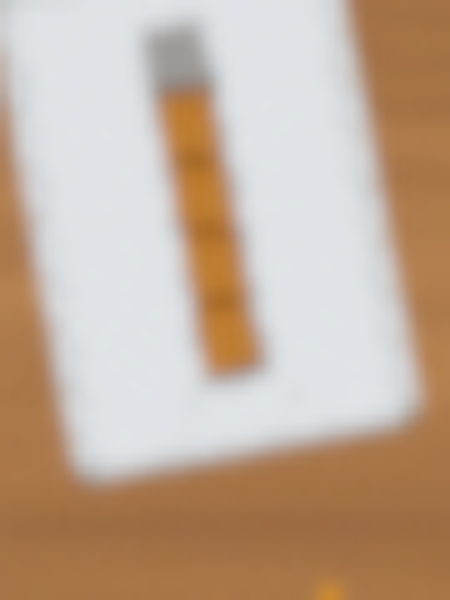

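The lump is snug against the row (four lumps in line, (185,92)→(235,377), no gap) inside the channel. Now I return the tongs.

```bash
python3 plan.py 482.3 -1.9 87.1 10.2 605.6 227.7 87.5 14.4
```

```text
offset [-0.162, 0.2041, -0.0004] rotz -4.2
```

Call:
carry_out(grip=[0.049,0.049,0.049,0.049,0.049], offset=[[0,0,-0.015],[0,0,-0.04],[0,0,-0.065],[0,0,-0.08],[0,0,-0.08]], delta_rot=[[0,0,0],[0,0,0],[0,0,0],[0,0,0],[0,0,0]])

```text
clock: 24.5
tool_pos: [483.6, -1.6, 88.3]
ee_rot: [-0.089, 0.996, -0.0, 0.001]
force: [-1.1, -0.1, -1.2]
gripper_width: 49.0
```

Call:
carry_out(grip=[0.049,0.049,0.049,0.049,0.049,0.049,0.049,0.049,0.049,0.049,0.049,0.049,0.049], offset=[[-0.006,0.008,0],[-0.022,0.028,0],[-0.044,0.056,0],[-0.066,0.084,0],[-0.088,0.112,0],[-0.11,0.14,0],[-0.132,0.167,0],[-0.15,0.19,0],[-0.158,0.2,0],[-0.162,0.2041,-0.0004],[-0.162,0.2041,-0.0004],[-0.162,0.2041,-0.0004],[-0.162,0.2041,-0.0004]], delta_rot=[[0,0,0],[0,0,-0.5],[0,0,-1],[0,0,-1.5],[0,0,-2],[0,0,-2.5],[0,0,-3],[0,0,-3.5],[0,0,-4],[0,0,-4.2],[0,0,-4.2],[0,0,-4.2],[0,0,-4.2]])

```text
clock: 26.12
tool_pos: [605.7, 227.0, 87.6]
ee_rot: [-0.125, 0.992, -0.0, -0.0]
force: [0.1, -0.2, 0.3]
gripper_width: 49.1
```

Call:
carry_out(grip=[0.049,0.049,0.049,0.049,0.049,0.049,0.049,0.049], offset=[[0,0,0.015],[0,0,0.035],[0,0,0.055],[0,0,0.068],[0,0,0.075],[0,0,0.078],[0,0,0.079],[0,0,0.079]], delta_rot=[[0,0,0],[0,0,0],[0,0,0],[0,0,0],[0,0,0],[0,0,0],[0,0,0],[0,0,0]])

```text
clock: 27.12
tool_pos: [606.2, 228.1, 9.0]
ee_rot: [-0.125, 0.992, 0.0, 0.0]
force: [0.6, 0.4, -0.6]
gripper_width: 49.2
```

```bash
python3 rd.py
python3 - <<'E'
from h import *
f=snap('top','pics/t12.png'); S=8
# compare right jaw tip location with the initial image (same opening differs by 3 mm)
for n in('pics/top0.png','pics/t1.png','pics/t12.png'):
    im=load(n)['pixels'][150:182,160:175]; h=cv2.cvtColor(cv2.resize(im,None,fx=S,fy=S,interpolation=cv2.INTER_CUBIC),cv2.COLOR_RGB2HSV)
    k=cv2.inRange(h,(10,195,130),(25,255,255)); ys,xs=np.nonzero(k); print(n,len(xs),xs.mean()/S+160,ys.mean()/S+150,ys.min()/S+150,ys.max()/S+150)
E
```

```text
[ 0.06  0.01 -0.72] [0.26 0.37 0.59] axial -0.06 [606.02 227.97   8.86]
pics/top0.png 528 168.6020359848485 161.0785984848485 158.5 163.5
pics/t1.png 584 168.61558219178082 161.5383133561644 158.75 164.25
pics/t12.png 783 167.69013409961687 162.34818007662835 158.875 165.25
```

Call:
carry_out(grip=[0.049,0.049,0.049,0.049,0.05,0.051,0.052,0.053,0.055,0.06,0.07,0.08,0.088,0.088,0.088], offset=[[-0.001,0,0],[-0.001,0,0.0005],[-0.001,0,0.0012],[-0.001,0,0.0014],[-0.001,0,0.0014],[-0.001,0,0.0014],[-0.001,0,0.0014],[-0.001,0,0.0014],[-0.001,0,0.0014],[-0.001,0,0.0014],[-0.001,0,0.0014],[-0.001,0,0.0014],[-0.001,0,0.0014],[-0.001,0,0.0014],[-0.001,0,0.0014]], delta_rot=[[0,0,0],[0,0,0],[0,0,0],[0,0,0],[0,0,0],[0,0,0],[0,0,0],[0,0,0],[0,0,0],[0,0,0],[0,0,0],[0,0,0],[0,0,0],[0,0,0],[0,0,0]])

```text
clock: 29.45
tool_pos: [606.8, 228.1, 7.1]
ee_rot: [-0.125, 0.992, -0.0, 0.0]
force: [-0.2, -0.6, -0.2]
gripper_width: 87.9
```

Call:
carry_out(grip=[0.088,0.088,0.088,0.088,0.088,0.088,0.088,0.088,0.088,0.088,0.088,0.088], offset=[[0,0,-0.02],[0,0,-0.05],[0,0,-0.09],[0,0,-0.14],[0.05,0,-0.15],[0.1,0,-0.15],[0.15,0,-0.15],[0.17,0,-0.15],[0.17,0,-0.15],[0.17,0,-0.15],[0.17,0,-0.15],[0.17,0,-0.15]], delta_rot=[[0,0,0],[0,0,0],[0,0,0],[0,0,0],[0,0,0],[0,0,0],[0,0,0],[0,0,0],[0,0,0],[0,0,0],[0,0,0],[0,0,0]])

```text
clock: 30.95
tool_pos: [442.7, 186.0, 157.1]
ee_rot: [-0.125, 0.992, 0.0, 0.0]
force: [0.2, 0.1, -0.4]
gripper_width: 87.9
```

Run:
```python
from h import *
print(get_obs()['tool_pos'],get_obs()['force'])
a=snap('top','pics/t13.png')
r=lambda f,x,y,w,h,s:cv2.resize(cv2.cvtColor(f['pixels'],4)[y:y+h,x:x+w],None,fx=s,fy=s,interpolation=cv2.INTER_CUBIC)
cv2.imwrite('pics/g13.png',r(a,140,130,120,90,6))
```

```text
[442.72690842 186.0099696  157.06458677] [ 0.156276    0.13806149 -0.40595117]
```

View pics/g13.png

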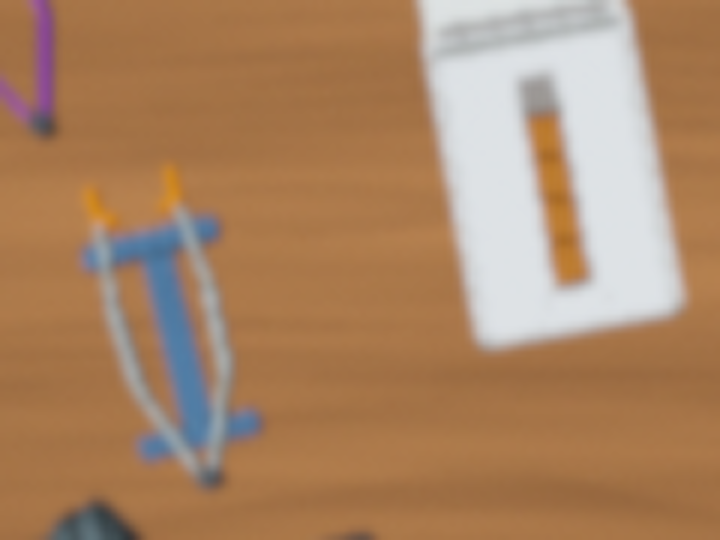

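The tongs lie on the rest: pivot at (209,477) and right jaw tip at (170,167), within a pixel of where they started. The lump is still snug in the row.

```bash
python3 -c "from workcell import hand_in; print(hand_in())"
```

```text
the job is handed in; nothing more can be done
None
```

The lump is in the box channel, snug against the row, and the tongs are back on their blue rest. I handed the job in at about 31 s of the 72 s allowed; no verdict was reported.

- **Lump:** I picked it off the stand with the steel tongs and slid it into the channel. I pressed it in until the axial force read about 7 N, roughly 2.8 mm of row travel by force. An image at 6.3 N showed about 2.6 mm, which agrees with the force at that point. Pressing stayed well under the 12 N crush limit, and the grip was capped at 24 N at the flats.
- **Release:** While I opened the jaws, the force eased to about 5.7 N (about 2.1 mm). I then backed out slowly, and the final picture shows four lumps in line with no gap.
- **Tongs:** In that picture, the pivot and right jaw tip are within about a pixel of where they started.
- **Disagreement:** The camera and the arm disagreed by 2–4 mm sideways. My first correction at the box was therefore about 4 mm too far right; I fixed it from the image before entering the channel.
- **Not checked:** I did not look at the bowl, timer and loose larger lump again at the end. The planned paths kept clear of them.

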